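Close a set-up tool tote with its tray, turned to stack and not to nest

ROBOT

A 6-joint arm with a two-finger parallel gripper is mounted at the origin on a cart in front of the work surface, level with it; the furniture and walls round the work are solid. World frame = base frame: x ahead of the robot, y to its left, z up, the work surface at z = 0. Lengths are in m, angles in rad, forces in N, time in s.
With the tool pointing down it reaches from about 0.275 to 0.75 m from the base axis. Payload 10.2 kg.
Tool frame: the origin (TCP) lies on the centre line of the jaws, within the pads' length; the fingertips stand 19 mm ahead of it and the grasp point (between the pads) is the TCP (ctrl.nose_length is the distance from the TCP to the fingertips, in m); z points along the fingers, y is the line along which they close (so a half turn about z gives the same grasp; the last joint's range is limited). The gripper opens to 88 mm and grips with 3 to 60 N. Pads are 18 mm wide; open, the fingers measure 123 mm over their backs; the gripper's body (75 mm by 187 mm) begins 45 mm behind the grasp point.
Start: joints at [-1.501, 0.313, 1.498, -0, 1.331, -0.223], TCP at [0.152, -0.503, 0.258] pointing down, gripper open.
Joint ranges: [-2.94, 2.94], [-0.97, 2.17], [0.19, 2.56], [-1.23, 4.37], [0.02, 3.11], [-2.88, 2.88]. Speed limits (rad/s): [2.39, 2.39, 3.01, 3.14, 3.14, 3.14].

INTERFACE

Orientations are given as [roll, pitch, yaw] about the fixed x, y, z axes, in that order (R = Rz(yaw) Ry(pitch) Rx(roll)).
In Python, from cell import ctrl, optics gives the robot as it stands.
- The arm moves only by the tool move_arm, never from a script. Its argument "rows" is a list of rows, each a list of 4 numbers: the shift along the tool's x, y, z in units of 40 mm (1.0 is 40 mm), then the turn about the tool's z in units of 6 degrees (1.0 is 6 degrees). A call has 1 to 20 rows; each row is the pose to reach, as a shift and turn from the pose commanded when the call began, along the tool's axes at that moment; what a row does not reach only later rows make up. A row lasts 1/12 s, in which the tool goes at most 41.7 mm and 7.16 degrees, less where a joint would pass 70% of its speed; a pose out of reach is approached as far as the arm can. A call with a gripper value outside its range is refused whole. "gripper" is the opening in per cent of the stroke, from 0 (shut) to 100 (fully open), set as the call begins (left out, the last holds). The fingers move at their own pace and stop on an object; "newtons" is the grip in N (left out, the last holds). Time passes only in rows, so rows that repeat a pose let the fingers close. It gives the time, the measured TCP pose, the force, the opening and the grip force at its end, in the units of the state.
- ctrl.state(): the state, without advancing time (a new reading comes with each control period).
- optics.snapshot(name): name is "side" or "top"; returns a dict with "color" (480x640x3 uint8, red, green, blue), "depth" (480x640 float32, m along the optical axis (not along the pixel's ray), 0 where there is no reading), "K" (3x3 intrinsics, pixels), "R" (3x3) and "t" (3): a world point X has camera coordinates R X + t. Camera axes: x right, y down, z forward; pixel columns grow to the right and rows downward; lengths in m; the calibration is good to about 2 mm. A picture is of the moment at which its call begins.
- ctrl.close_job(): hands the job in; it is judged then, once.
The state is a dict: "clock": time; "joint_pos": joint angles; "qvel": joint speeds; "joint_torque": joint torques, N m; "eef_pos": TCP position; "eef_rot": TCP orientation; "force": force on the tool from outside, world axes, zero at the start; "moment": the same for the moment, N m; "finger_gap": finger opening in m; "finger_force": force on a finger pad.
Only numpy, scipy, OpenCV 4.12 (cv2) and the standard library are available. Lean on these libraries where they do the work, as an engineer would, in place of code of your own. Each camera call takes 0.05 s, during which the arm holds its last target. There are 200 camera calls.

TASK

Lay the loose steel parallel on the floor of the open tote, with the other set-up tools. Then take the carrier tray by its bar, turn it end for end so that it stacks over the tools and does not nest down on them, feel its four foot lugs into the tote's saddles and press gently, slowly and never with more than 30 N, until both spring catches have snapped over the lugs and the tray is fully home; let go. Do not drop or slam anything, leave the tote where it stands and the other things on the bench alone.

Things in the scene. Friction and masses are not known exactly. Their poses are not given: they have to be found in the camera images.
- tote: the open grey plastic tote, 150 x 250 mm and 69 mm high, loose on the bench, two set-up tools in it, about 1.6 kg in all. Origin: centre of its underside; z up; y along its length; card holder outside its -y end, which starts towards the robot. Floor 4 mm thick; inside 122 mm (x) by 242 mm (y); end walls 50 mm high, scooped to 36. Pushed hard sideways, it slides.
- tote_seat (a point): where the middle of the stacked tray's underside belongs: 40 mm above the tote's origin, axes as the tote's. Along each long side runs a flat ledge, its top 53 mm above the tote's underside, x = 61 to 71 mm either side; outside it a lip (inner face at 71 mm) up to 63 mm, flared outwards above that as a lead-in. Hard, slippery plastic: landing at over 15 mm/s knocks with 25 N or more.
- tote_saddle (a point): centre of the floor of one of the four saddles: square-edged recesses in the ledges, 22 mm long (y), floors 40 mm above the tote's underside, at y = +80 and y = -45 mm on both sides; this one is at x = +66, y = -45. The two at y = -45 have the spring catches.
- tote_slot (a point): foot of one of the four deep slots in the ledges, 25 mm long (y), open down to the floor, at y = -80 and y = +45 mm on both sides; this one is at x = +66, y = +45. Through them the tray's lugs sink when it is not turned (nested).
- catch_r (a joint): spring catch of the tote at its x = +, y = -45 mm saddle, in m: 0 = sprung in, up to 0.006 pushed outwards. Its bevelled nose, 12 mm wide, stands 46 to 54 mm above the tote's underside and reaches to 67 mm from the middle. Both catches together take some 8 to 15 N of push, more than the tray's weight, then snap over the lugs and hold them down.
- catch_l (a joint): the like catch at the tote's x = -, y = -45 mm saddle
- tray_bar (a point): the middle of the carrier tray's carrying bar, 81 mm above the tray's underside: a flat aluminium bar along the tray, 14 mm thick, 20 mm high, 214 mm long, on two end posts; 37 mm or more of open room under it. Axes: z up, y along tray and bar, x across. It starts with its card holder (outside its -y end) towards the robot, the same way as the tote's: so it would nest.
- tray_lug (a point): centre of one of the tray's four foot lugs, level with its underside: 6 mm high, 20 mm long (y), reaching to x = 69.5 mm either side, at y = -80 and y = +45 mm; this one is at x = +63, y = +45. With the tray turned end for end they fit the saddles with 1 mm of play each way lengthwise and 1.5 mm crosswise; beside the saddles they ride on the ledges, 13 mm higher.
- tray_under (a point): the centre of the underside of the carrier tray, an open empty grey plastic tray, body 114 x 224 mm, walls 42 mm high, about 0.45 kg, with one cross divider and a carrying bar; axes as for tray_bar. Stands on the bench at the start.
- tray_card_end (a point): the point of the carrier tray's underside at its card holder end, y = -112 mm in the tray's axes
- parallel_mid (a point): the centre of the loose ground steel parallel, a plain bar 10 x 150 x 24 mm, 0.27 kg, standing on its 10 mm edge on the bench between tote and tray at the start; y along its length, x across its 10 mm, z up; centre 12 mm above its underside
- parallel_small: the smaller parallel, 8 x 150 x 20 mm, already in the tote along its -x side; origin at the centre of its underside
- setup_block: the steel block with holes, 51 x 76 x 25 mm, already in the tote near its +x, +y corner; origin at the centre of its underside
- screwdriver: bystander: yellow-handled screwdriver, 222 mm, near the right edge of the bench
- link_arm: bystander: bright link arm with an eye at each end, 226 mm, behind, before the drawer box
- deburr_tool: bystander: deburring tool with a blue handle, 137 mm, near the front edge

How it is judged:
On the way, in this order (a step that is already met when the one before it is completed fails the run):
1. the loose parallel lies on the tote's floor, let go (x of parallel_mid in the frame of tote between -0.062 and 0.062 m and y of parallel_mid in the frame of tote between -0.118 and 0.118 m and z of parallel_mid in the frame of tote between 0 and 0.024 m and contact force between the fingers and parallel below 0.1 N), for 0.2 s.
2. the tray, turned end for end, is fully home on the saddles under the catches (x of tray_under in the frame of tote between -0.003 and 0.003 m and y of tray_under in the frame of tote between -0.003 and 0.003 m and z of tray_under in the frame of tote between 0.036 and 0.042 m and y of tray_card_end in the frame of tote above 0.1 m and angle between the z axis of tray_under and the z axis of tote, either way round below 0.03 rad), for 0.2 s.
At the end, for the whole second after the job is handed in: tray stacked on the tote, card holders at opposite ends, undersides 36 to 42 mm apart (home is 40), middles within 3 mm lengthwise and crosswise, level with the tote to 0.03 rad; loose parallel on the tote's floor; tote level; all at rest and let go (all of step 2 and x of parallel_mid in the frame of tote between -0.062 and 0.062 m and y of parallel_mid in the frame of tote between -0.118 and 0.118 m and z of parallel_mid in the frame of tote between 0 and 0.024 m and contact force between the fingers and tray below 0.1 N and linear speed of each of tray, tote below 0.02 m/s and angle between tote's own z axis and vertical below 0.03 rad); the robot touches nothing.
It fails at once if the tray is slammed or forced onto the tote (over 30 N between them) (contact force between tray and tote above 30 N).
It fails at once if the parallel or the tray is let fall (moving over 0.6 or 0.35 m/s out of the fingers) ((contact force between the fingers and parallel below 0.1 N and linear speed of parallel above 0.6 m/s) or (contact force between the fingers and tray below 0.1 N and linear speed of tray above 0.35 m/s)).
It fails at once if the tray is set down on the tools in the tote (contact force between tray and parallel above 2 N or contact force between tray and parallel_small above 2 N or contact force between tray and setup_block above 2 N).
It fails at once if the tote is shoved over 20 mm from where it stood (distance of tote from where it was at the start of the episode above 0.02 m).
It fails at once if a bystander is moved over 20 mm (distance of any of screwdriver, link_arm, deburr_tool from where it was at the start of the episode above 0.02 m).
It also fails if it takes over 67 s, if anything falls off the work surface, if the arm or the gripper's body presses on something with over 40 N, if the wrist force passes 120 N, or if a joint passes its speed limit or range.

## Working session

There is one attempt and no reset: what is moved stays moved. The work goes in short steps, Python scripts to look and compute and a tool call to move; the robot and the scene stay as the last step left them, time stands still between calls to the robot, and variables do not carry over. Pictures are saved under pics/ and viewed, at most 10 in all, crops included, and the job is handed in when it is done.

Besides the shell and the picture viewer there is one more tool, called after ">>>" as name([rows], argument=value, ...), one row to a line, values as JSON. move_arm: Moves the arm, as the interface text tells. Its arguments: {"type":"object","properties":{"rows":{"type":"array"},"gripper":{"type":"number"},"newtons":{"type":"number"}},"required":["rows"]}

```bash
ls; mkdir -p pics; cat > h.py <<'E'
import numpy as np, cv2
from cell import ctrl, optics
def pix(s,P):
    c=s["R"]@np.asarray(P,float)+s["t"]; q=s["K"]@c; return q[:2]/q[2]
def ray(s,u,v,z):
    d=s["R"].T@np.linalg.inv(s["K"])@np.array([u,v,1.]); o=-s["R"].T@s["t"]
    return o+d*(z-o[2])/d[2]
def cloud(s):
    v,u=np.mgrid[0:480,0:640]; d=s["depth"]
    p=np.stack([u,v,np.ones_like(u)],-1)@np.linalg.inv(s["K"]).T*d[...,None]
    return (p-s["t"])@s["R"]
E
python3 - <<'E'
from h import *
st=ctrl.state(); print({k:np.round(v,3) for k,v in st.items()})
for n in("top","side"):
    s=optics.snapshot(n); cv2.imwrite(f"pics/{n}0.png",s["color"][...,::-1]); np.savez(f"{n}0.npz",**s)
    print(n,s["K"].round(1).tolist(),(-s["R"].T@s["t"]).round(3),s["R"].round(3).tolist())
E
```

```text
pics
{'clock': np.float64(0.0), 'joint_pos': array([-1.501,  0.313,  1.498,  0.   ,  1.331, -0.223]), 'qvel': array([-0.   ,  0.002, -0.001, -0.001,  0.   ,  0.   ]), 'joint_torque': array([ 0.0000e+00, -4.0221e+01, -2.5227e+01,  6.9000e-02,  3.5000e-02,
       -0.0000e+00]), 'eef_pos': array([ 0.151, -0.502,  0.257]), 'eef_rot': array([-3.14 , -0.   ,  0.293]), 'force': array([-0.202,  0.706, -0.152]), 'moment': array([0.006, 0.022, 0.022]), 'finger_force': np.float64(0.0), 'finger_gap': np.float64(0.088)}
top [[582.3, 0.0, 324.2], [0.0, 582.3, 239.3], [0.0, 0.0, 1.0]] [ 0.543 -0.071  1.362] [[-0.018, -1.0, -0.004], [-0.999, 0.018, -0.035], [0.035, 0.004, -0.999]]
side [[609.7, 0.0, 320.2], [0.0, 609.7, 237.4], [0.0, 0.0, 1.0]] [0.291 1.259 1.071] [[-0.979, -0.203, -0.012], [-0.11, 0.579, -0.808], [0.171, -0.789, -0.59]]
```

View pics/top0.png

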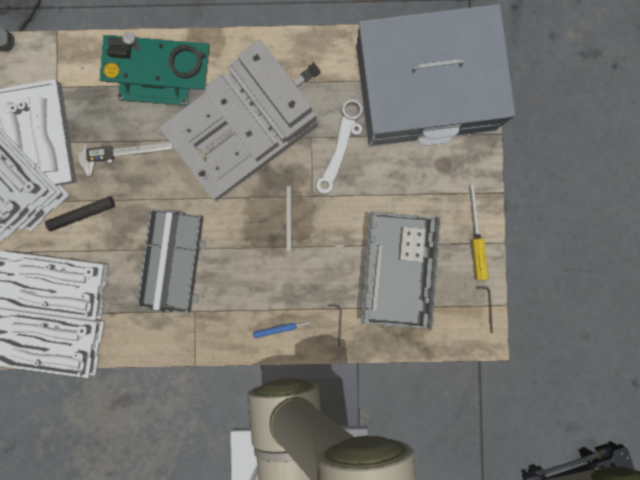

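View pics/side0.png

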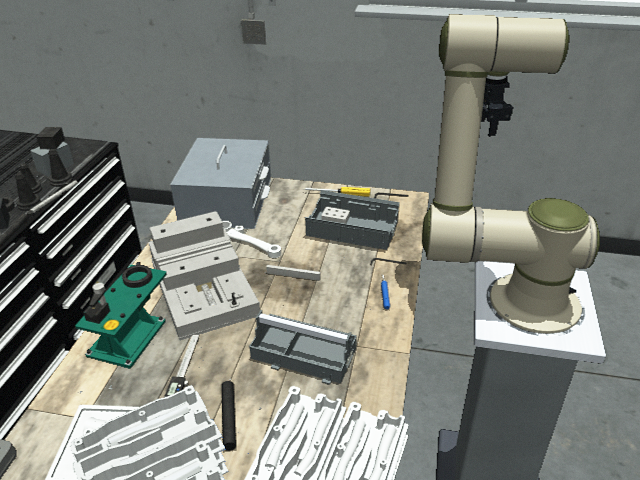

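The top view shows the tray with its bar at about (165,262), the parallel at (289,218) and the tote at (400,270). In the side view they are at (300,345), (293,271) and (350,220). The tray's and tote's card ends face the robot. Next I'll measure all three.

```bash
cat >> h.py <<'E'
def rect(xy):
    (c,(w,h),a)=cv2.minAreaRect((np.asarray(xy)*1000).astype(np.float32)); 
    b=cv2.boxPoints(((c),(w,h),a)); e=[b[1]-b[0],b[2]-b[1]]; e=max(e,key=np.linalg.norm)
    return np.round(c,1),np.round(sorted((w,h)),1),round((np.degrees(np.arctan2(e[1],e[0]))+90)%180-90,2)
def pca(xy):
    xy=np.asarray(xy); c=xy.mean(0); w,V=np.linalg.eigh(np.cov((xy-c).T)); e=V[:,1]
    return c.round(4), round((np.degrees(np.arctan2(e[1],e[0]))+90)%180-90,2)
E
python3 - <<'E'
from h import *
s=dict(np.load("top0.npz")); P=cloud(s); z=P[...,2]
def reg(u0,u1,v0,v1):
    m=np.zeros((480,640),bool); m[v0:v1,u0:u1]=1; return m
tr=reg(130,215,200,325); pa=reg(278,300,175,262); to=reg(352,450,202,335)
for n,m,bins in(("tray",tr,0),("par",pa,0),("tote",to,0)):
    zz=z[m&(s["depth"]>0)]; h,e=np.histogram(zz,np.arange(-.01,.11,.004)); print(n,[(round(a,3),int(k)) for a,k in zip(e,h) if k])
for n,m in(("bar",tr&(z>.083)),("traybody",tr&(z>.012)),("par",pa&(z>.012)),("toteall",to&(z>.03)),("lip",to&(z>.058))):
    q=P[m][:,:2]; print(n,len(q),rect(q),pca(q),z[m].mean().round(4))
for n,c in(("tray",(120,215,195,325)),("tote",(350,450,200,335))):
    u0,u1,v0,v1=c
    cv2.imwrite(f"pics/{n}c.png",cv2.resize(s["color"][v0:v1,u0:u1,::-1],None,fx=4,fy=4,interpolation=cv2.INTER_CUBIC))
a=cv2.imread("pics/trayc.png");b=cv2.imread("pics/totec.png")
o=np.zeros((560,790,3),np.uint8);o[:a.shape[0],:a.shape[1]]=a;o[:b.shape[0],385:385+b.shape[1]]=b
cv2.imwrite("pics/crop.png",o)
E
```

```text
tray [(np.float64(-0.01), 118), (np.float64(-0.006), 1336), (np.float64(-0.002), 3647), (np.float64(0.002), 2656), (np.float64(0.006), 626), (np.float64(0.01), 147), (np.float64(0.014), 84), (np.float64(0.018), 106), (np.float64(0.022), 88), (np.float64(0.026), 92), (np.float64(0.03), 104), (np.float64(0.034), 140), (np.float64(0.038), 250), (np.float64(0.042), 207), (np.float64(0.046), 20), (np.float64(0.05), 9), (np.float64(0.054), 3), (np.float64(0.058), 8), (np.float64(0.062), 14), (np.float64(0.066), 12), (np.float64(0.07), 23), (np.float64(0.074), 41), (np.float64(0.078), 44), (np.float64(0.082), 78), (np.float64(0.086), 259), (np.float64(0.09), 354), (np.float64(0.094), 81), (np.float64(0.098), 1)]
par [(np.float64(-0.01), 40), (np.float64(-0.006), 443), (np.float64(-0.002), 824), (np.float64(0.002), 291), (np.float64(0.006), 28), (np.float64(0.01), 5), (np.float64(0.014), 5), (np.float64(0.018), 55), (np.float64(0.022), 137), (np.float64(0.026), 57), (np.float64(0.03), 5)]
tote [(np.float64(-0.01), 138), (np.float64(-0.006), 1443), (np.float64(-0.002), 3684), (np.float64(0.00
[... 443 characters left out ...]
), (np.float64(0.074), 36), (np.float64(0.078), 1)]
bar 805 (array([520.6, 119.5]), array([226.6, 369.6]), np.float32(81.21)) (array([0.5454, 0.2672]), np.float64(-77.98)) 0.1615
traybody 2128 (array([523.6, 141.7]), array([230.6, 415.6]), np.float32(81.85)) (array([0.5449, 0.2829]), np.float64(-32.87)) 0.0844
par 269 (array([612.7,   3.3]), array([ 72.6, 190.6]), np.float32(25.82)) (array([0.6353, 0.0129]), np.float64(6.29)) 0.0636
toteall 2490 (array([ 520.6, -192. ]), array([245.2, 256.2]), np.float32(-5.48)) (array([ 0.5219, -0.2454]), np.float64(-8.06)) 0.0822
lip 955 (array([ 520.6, -192. ]), array([245.2, 248.9]), np.float32(-5.52)) (array([ 0.5173, -0.2361]), np.float64(83.9)) 0.1433
```

View pics/crop.png

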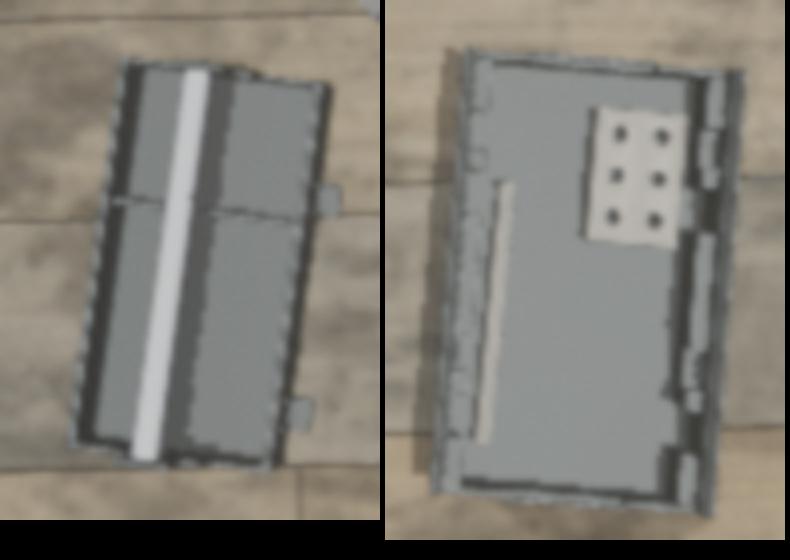

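The crop shows the tray's bar from (195,75) to (145,455) and its right lugs at (328,200) and (300,413), so its card end is at the bottom, towards the robot. In the tote the block sits at the upper right, the small parallel at the left, and there is free floor around (575,330). Now I'll do colour masks with ray casting.

```bash
cat >> h.py <<'E'
def reg(u0,u1,v0,v1):
    m=np.zeros((480,640),bool); m[v0:v1,u0:u1]=1; return m
def big(m):
    n,l,st,_=cv2.connectedComponentsWithStats(m.astype(np.uint8)); return l==1+np.argmax(st[1:,4])
def cast(s,m,z):
    v,u=np.nonzero(m); d=np.stack([u,v,np.ones_like(u)])*1.; d=s["R"].T@np.linalg.inv(s["K"])@d; o=-s["R"].T@s["t"]
    return (o[:,None]+d*(z-o[2])/d[2]).T[:,:2]
E
python3 - <<'E'
from h import *
s=dict(np.load("top0.npz")); P=cloud(s); z=np.where(s["depth"]>0,P[...,2],-1); g=s["color"].min(-1); 
for n,r,zt,th in(("bar",reg(140,182,208,318),.091,185),("par",reg(280,298,178,258),.024,165),("small",reg(367,386,240,316),.024,175),("block",reg(395,425,224,264),.029,175)):
    m=big(r&(g>th)); q=cast(s,m,zt); print(n,m.sum(),rect(q),pca(q),"z",np.median(z[m]).round(4))
tr=reg(130,215,200,325); to=reg(352,450,202,335)
m=big(tr&(z>.033)&(z<.11)&(g<170)); print("traybody",rect(cast(s,m,.042)))
m=big(to&(z>.03)&(z<.09)); print("tote",rect(cast(s,m,.066)))
m=to&(z>.058)&(z<.085); q=cast(s,m,.069); 
# left/right lip bands
c0=q.mean(0)
for sg in(1,-1):
    k=q[(q[:,1]-(-.2505+0.0)-np.tan(np.radians(0))*0)*sg>0.0]; k=k[abs(k[:,0]-.515)<.11]; print("lip",sg,len(k),rect(k),pca(k))
E
```

```text
bar 369 (array([547.6, 288.5]), array([  8.7, 209.3]), np.float32(-8.51)) (array([0.5448, 0.2891]), np.float64(-8.4)) z 0.0911
par 51 (array([599.9,  16.1]), array([ 2.3, 62.2]), np.float32(-0.9)) (array([0.5973, 0.0162]), np.float64(-0.28)) z 0.024Traceback (most recent call last):
  File "<stdin>", line 4, in <module>
  File "h.py", line 22, in big
    n,l,st,_=cv2.connectedComponentsWithStats(m.astype(np.uint8)); return l==1+np.argmax(st[1:,4])
                                                                               ~~~~~~~~~^^^^^^^^^^
    return _wrapfunc(a, 'argmax', axis=axis, out=out, **kwds)
    return bound(*args, **kwds)
ValueError: attempt to get argmax of an empty sequence
```

```bash
python3 - <<'E'
from h import *
s=dict(np.load("top0.npz")); P=cloud(s); z=np.where(s["depth"]>0,P[...,2],-1); g=s["color"].max(-1); b=s["color"][...,2]
for n,r,zt,ch in(("bar",reg(140,182,208,318),.091,b),("par",reg(280,298,178,258),.024,b),("small",reg(367,386,240,316),.024,s["color"][...,0]),("block",reg(395,425,224,264),.029,s["color"][...,0])):
    t,_=cv2.threshold(ch[r].reshape(-1,1),0,255,cv2.THRESH_OTSU); m=big(r&(ch>t)); q=cast(s,m,zt); print(n,t,m.sum(),rect(q),pca(q),"z",np.median(z[m]).round(4))
tr=reg(130,215,200,325); to=reg(352,450,202,335)
m=big(tr&(z>.033)&(z<.11)&(g<170)); print("traybody",rect(cast(s,m,.042)))
m=big(to&(z>.03)&(z<.09)); print("tote",rect(cast(s,m,.066)))
# rows across the tote: outer edges of lip
q=cast(s,m&(z>.056),.069); th=np.radians(-6)
e=np.array([np.cos(th),np.sin(th)]); n=np.array([-e[1],e[0]]); a=q@e; c=q@n
print("lip along",np.percentile(a,[0,1,99,100]).round(4),"across",np.percentile(c,[0,1,2,98,99,100]).round(4))
h,ed=np.histogram(c,40); print(list(zip((ed[:-1]*1000).round(),h)))
E
```

```text
bar 147.0 652 (array([547.7, 288.9]), array([ 14.7, 214.1]), np.float32(-8.3)) (array([0.5467, 0.289 ]), np.float64(-8.37)) z 0.0904
par 123.0 420 (array([632.3,  15.4]), array([ 39.1, 163.7]), np.float32(-1.02)) (array([0.6201, 0.0153]), np.float64(1.15)) z 0.0215
small 133.0 1127 (array([ 500.1, -183. ]), array([ 41.2, 171.8]), np.float32(-1.23)) (array([ 0.4946, -0.1861]), np.float64(-3.02)) z 0.0059
block 157.0 625 (array([ 575.6, -268.5]), array([50.1, 76.6]), np.float32(-6.05)) (array([ 0.5748, -0.268 ]), np.float64(-5.04)) z 0.0289
traybody (array([544.9, 287.5]), array([118.9, 233.9]), np.float32(-8.37))
tote (array([ 516.9, -234. ]), array([160.6, 249.8]), np.float32(-5.65))
lip along [0.4144 0.4167 0.6607 0.6634] across [-0.2591 -0.2584 -0.2582 -0.1005 -0.1002 -0.0995]
[(np.float64(-259.0), np.int64(172)), (np.float64(-255.0), np.int64(202)), (np.float64(-251.0), np.int64(162)), (np.float64(-247.0), np.int64(12)), (np.float64(-243.0), np.int64(6)), (np.float64(-239.0), np.int64(6)), (np.float64(-235.0), np.int64(1)), (np.float64(-231.0), np.int64(0)), (np.float64(-227.0), n
[... 402 characters left out ...]
float64(-179.0), np.int64(0)), (np.float64(-175.0), np.int64(0)), (np.float64(-171.0), np.int64(0)), (np.float64(-167.0), np.int64(0)), (np.float64(-163.0), np.int64(0)), (np.float64(-159.0), np.int64(0)), (np.float64(-155.0), np.int64(0)), (np.float64(-151.0), np.int64(0)), (np.float64(-147.0), np.int64(0)), (np.float64(-143.0), np.int64(0)), (np.float64(-139.0), np.int64(0)), (np.float64(-135.0), np.int64(0)), (np.float64(-131.0), np.int64(0)), (np.float64(-127.0), np.int64(0)), (np.float64(-123.0), np.int64(0)), (np.float64(-119.0), np.int64(5)), (np.float64(-115.0), np.int64(7)), (np.float64(-111.0), np.int64(26)), (np.float64(-107.0), np.int64(192)), (np.float64(-103.0), np.int64(169))]
```

```bash
python3 - <<'E'
from h import *
s=dict(np.load("top0.npz")); P=cloud(s); z=np.where(s["depth"]>0,P[...,2],-1)
m=big(reg(280,298,178,258)&(z>.013)&(z<.04)); q=cast(s,m,.024); print("par",m.sum(),rect(q),pca(q))
c=s["color"].astype(int); m=reg(367,386,238,318)&(c[...,0]-c[...,2]>4)&(c[...,0]>135); m=big(m); q=cast(s,m,.024); print("small",m.sum(),rect(q),pca(q))
for uv in((381,245),(375,310)): print(ray(s,*uv,.024).round(4))
# gradient edges of parallel, row 218 ; blue profile
print(c[218,282:297].tolist())
E
```

```text
par 261 (array([638. ,  14.3]), array([  9.2, 147.6]), np.float32(-0.89)) (array([0.6382, 0.0155]), np.float64(-0.94))
small 237 (array([ 498.8, -185.3]), array([  9. , 147.6]), np.float32(-6.73)) (array([ 0.4991, -0.1851]), np.float64(-6.64))
[ 0.5742 -0.1961  0.024 ]
[ 0.4257 -0.1792  0.024 ]
[[127, 116, 101], [128, 117, 102], [130, 120, 104], [136, 126, 112], [154, 147, 137], [171, 167, 160], [176, 172, 166], [173, 170, 164], [159, 155, 148], [131, 124, 113], [127, 117, 101], [127, 117, 100], [125, 115, 98], [123, 113, 97], [121, 112, 97]]
```

```bash
cat >> h.py <<'E'
def to(x=None,y=None,z=None,yaw=None):
    """units for a target pose (yaw deg), from the measured pose"""
    st=ctrl.state(); p=st["eef_pos"]; a=st["eef_rot"][2]
    t=np.array([x if x is not None else p[0],y if y is not None else p[1],z if z is not None else p[2]])-p
    d=0 if yaw is None else (yaw-np.degrees(a)+180)%360-180
    tx=np.cos(a)*t[0]+np.sin(a)*t[1]; ty=np.sin(a)*t[0]-np.cos(a)*t[1]
    print("t",round(float(st["clock"]),2),"units",np.round([tx/.04,ty/.04,-t[2]/.04,-d/6],3),"p",p.round(4),"rot",np.degrees(st["eef_rot"]).round(2),"F",st["force"].round(2))
E
python3 -c "
from h import *
to(.638,.015,.12,-.9)"
```

```text
t 0.1 units [15.378 -8.875  3.431  2.946] p [ 0.1515 -0.5025  0.2572] rot [-1.7994e+02 -1.0000e-02  1.6780e+01] F [-0.74  0.56  0.1 ]
```

>>> move_arm([
  [5,-2.9,1,1],
  [15.37,-8.8,3.4,2.97],
  [15.37,-8.8,3.4,2.97],
  [15.37,-8.8,3.4,2.97],
  [15.37,-8.8,3.4,2.97],
  [15.37,-8.8,3.4,2.97],
  [15.37,-8.8,3.4,2.97],
  [15.37,-8.8,3.4,2.97],
  [15.37,-8.8,3.4,2.97],
  [15.37,-8.8,3.4,2.97],
  [15.37,-8.8,3.4,2.97],
  [15.37,-8.8,3.4,2.97],
  [15.37,-8.8,3.4,2.97],
  [15.37,-8.8,3.4,2.97],
  [15.37,-8.8,3.4,2.97],
  [15.37,-8.8,3.4,2.97],
  [15.37,-8.8,3.4,2.97],
  [15.37,-8.8,3.4,2.97],
  [15.37,-8.8,3.4,2.97],
  [15.37,-8.8,3.4,2.97],
], gripper=50, newtons=30)

```text
clock: 1.77
eef_pos: [0.6382, 0.0121, 0.1209]
eef_rot: [3.142, 0.001, -0.017]
force: [-0.2, -0.5, 0.0]
finger_gap: 0.0443
finger_force: 0.0
```

```bash
python3 -c "
from h import *
to(.638,.015,.027,-.9)"
```

```text
t 1.77 units [-0.007 -0.072  2.348 -0.013] p [0.6382 0.0121 0.1209] rot [ 1.8e+02  8.0e-02 -9.8e-01] F [-0.16 -0.46  0.04]
```

>>> move_arm([
  [0,-0.07,0.8,0],
  [0,-0.07,1.5,0],
  [0,-0.07,2.0,0],
  [0,-0.07,2.2,0],
  [0,-0.07,2.35,0],
  [0,-0.07,2.35,0],
  [0,-0.07,2.35,0],
])

```text
clock: 2.35
eef_pos: [0.6391, 0.0141, 0.029]
eef_rot: [3.141, -0.002, -0.019]
force: [-0.3, 1.4, -0.1]
finger_gap: 0.0443
finger_force: 0.0
```

>>> move_arm([
  [0,0,0,0],
  [0,0,0,0],
  [0,0,0,0],
  [0,0,0,0],
  [0,0,0,0],
  [0,0,0,0],
  [0,0,0,0],
  [0,0,0,0],
], gripper=0, newtons=40)

```text
clock: 3.02
eef_pos: [0.6387, 0.0146, 0.0279]
eef_rot: [-3.142, -0.0, -0.018]
force: [-0.4, 0.3, 1.8]
finger_gap: 0.0091
finger_force: 40.0
```

>>> move_arm([
  [0,0,-0.2,0],
  [0,0,-0.6,0],
  [0,0,-1.3,0],
  [0,0,-2,0],
  [0,0,-2.7,0],
  [0,0,-3.3,0],
  [0,0,-3.5,0],
  [0,0,-3.5,0],
])

```text
clock: 3.68
eef_pos: [0.6392, 0.0145, 0.1696]
eef_rot: [3.141, -0.003, -0.018]
force: [-0.2, 0.7, -3.2]
finger_gap: 0.0091
finger_force: 40.0
```

```bash
python3 - <<'E'
from h import *
s=optics.snapshot("side"); cv2.imwrite("pics/side1.png",s["color"][...,::-1])
th=np.radians(-5.8); e=np.array([np.cos(th),np.sin(th)]); ex=np.array([e[1],-e[0]])
c=np.array([.5173,-.2343]); p=c-.011*ex-.03*e; print(p,ctrl.state()["finger_gap"]); to(p[0],p[1],.165,-5.8)
E
```

```text
[ 0.4885652  -0.22032462] 0.009060466222781723
t 3.73 units [-3.64   5.941  0.062  0.792] p [0.6385 0.0146 0.1675] rot [180.    -0.    -1.05] F [-0.85 -0.39 -3.71]
```

View pics/side1.png

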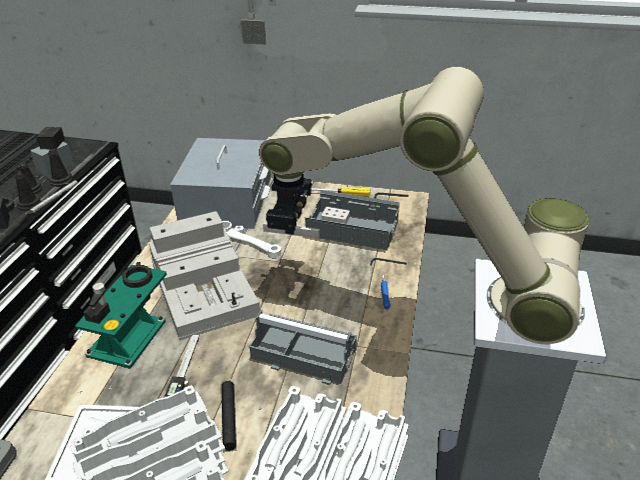

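The side view shows the parallel held level in the jaws at about (300,230). Next: over the tote.

>>> move_arm([
  [-0.4,0.6,0,0.1],
  [-1,1.5,0,0.3],
  [-1.6,2.5,0,0.5],
  [-2.1,3.4,0,0.7],
  [-2.6,4.3,0,0.79],
  [-3.1,5.1,0,0.79],
  [-3.4,5.6,0,0.79],
  [-3.58,5.85,0,0.79],
  [-3.64,5.94,0,0.79],
  [-3.64,5.94,0,0.79],
  [-3.64,5.94,0,0.79],
  [-3.64,5.94,0,0.79],
])

```text
clock: 4.73
eef_pos: [0.4893, -0.219, 0.1673]
eef_rot: [-3.141, 0.0, -0.099]
force: [0.4, 0.2, -2.0]
finger_gap: 0.0093
finger_force: 40.0
```

```bash
python3 -c "
from h import *
to(.4886,-.2203,.036,-5.8)"
```

```text
t 4.73 units [-0.015  0.033  3.284  0.019] p [ 0.4893 -0.219   0.1673] rot [-1.7997e+02  2.0000e-02 -5.6900e+00] F [ 0.42  0.2  -1.98]
```

>>> move_arm([
  [0,0.03,0.5,0],
  [0,0.03,1.1,0],
  [0,0.03,1.7,0],
  [0,0.03,2.3,0],
  [0,0.03,2.8,0],
  [0,0.03,3.1,0],
  [0,0.03,3.25,0],
  [0,0.03,3.28,0],
  [0,0.03,3.3,0],
  [0,0.03,3.32,0],
  [0,0.03,3.34,0],
  [0,0.03,3.36,0],
  [0,0.03,3.38,0],
])

```text
clock: 5.82
eef_pos: [0.4888, -0.2216, 0.0329]
eef_rot: [3.141, -0.001, -0.101]
force: [-1.1, 0.4, -2.8]
finger_gap: 0.0093
finger_force: 40.0
```

>>> move_arm([
  [0,0,0.01,0],
  [0,0,0.02,0],
  [0,0,0.03,0],
  [0,0,0.03,0],
])

```text
clock: 6.15
eef_pos: [0.4886, -0.2216, 0.0318]
eef_rot: [3.141, -0.0, -0.101]
force: [-1.5, 0.4, 4.6]
finger_gap: 0.0095
finger_force: 40.0
```

>>> move_arm([
  [0,0,0,0],
  [0,0,0,0],
  [0,0,0,0],
  [0,0,0,0],
], gripper=24)

```text
clock: 6.48
eef_pos: [0.4887, -0.2216, 0.0313]
eef_rot: [3.141, -0.0, -0.101]
force: [0.2, -0.3, -0.1]
finger_gap: 0.0209
finger_force: 0.0
```

>>> move_arm([
  [0,0,-0.05,0],
  [0,0,-0.2,0],
  [0,0,-0.5,0],
  [0,0,-1.2,0],
  [0,0,-2,0],
  [0,0,-3,0],
  [0,0,-3.7,0],
  [0,0,-4,0],
  [0,0,-4,0],
])

```text
clock: 7.23
eef_pos: [0.4895, -0.2221, 0.1949]
eef_rot: [3.138, -0.005, -0.101]
force: [-0.3, 0.0, 0.1]
finger_gap: 0.0214
finger_force: 0.0
```

```bash
python3 -c "
from h import *
to(.5473,.289,.16,-8.4)"
```

```text
t 7.23 units [  0.151 -12.858   0.872   0.437] p [ 0.4895 -0.2221  0.1949] rot [179.81  -0.31  -5.78] F [-0.34  0.04  0.1 ]
```

>>> move_arm([
  [0.15,-1,0.5,0.4],
  [0.15,-2,0.87,0.44],
  [0.15,-3,0.87,0.44],
  [0.15,-4,0.87,0.44],
  [0.15,-5,0.87,0.44],
  [0.15,-6,0.87,0.44],
  [0.15,-7,0.87,0.44],
  [0.15,-8,0.87,0.44],
  [0.15,-9,0.87,0.44],
  [0.15,-10,0.87,0.44],
  [0.15,-11,0.87,0.44],
  [0.15,-12,0.87,0.44],
  [0.15,-12.6,0.87,0.44],
  [0.15,-12.86,0.87,0.44],
  [0.15,-12.86,0.87,0.44],
  [0.15,-12.86,0.87,0.44],
], gripper=55)

```text
clock: 8.57
eef_pos: [0.5461, 0.2888, 0.1556]
eef_rot: [3.141, 0.001, -0.147]
force: [0.3, 0.3, -0.2]
finger_gap: 0.0484
finger_force: 0.0
```

```bash
python3 - <<'E'
from h import *
to(.547,.2888,.081,-8.4)
s=optics.snapshot("top"); np.savez("top1.npz",**s); P=cloud(s); z=np.where(s["depth"]>0,P[...,2],-1); c=s["color"].astype(int)
cv2.imwrite("pics/tote1.png",cv2.resize(s["color"][195:340,345:455,::-1],None,fx=4,fy=4,interpolation=cv2.INTER_CUBIC))
E
```

```text
t 8.57 units [ 0.022 -0.002  1.866 -0.003] p [0.5461 0.2888 0.1556] rot [ 1.7994e+02  8.0000e-02 -8.4200e+00] F [ 0.35  0.27 -0.16]
```

View pics/tote1.png

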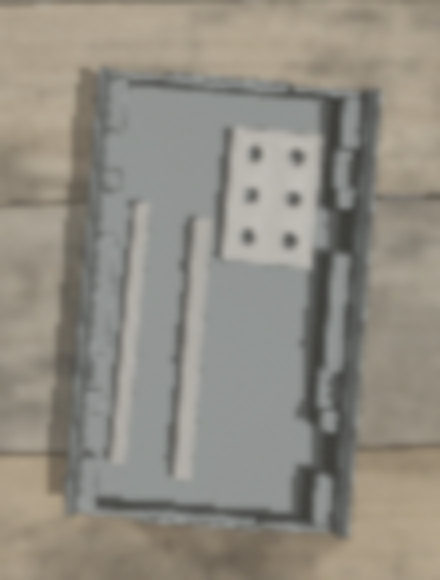

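The picture shows the loose parallel standing on the tote floor at (190,345), clear of the block and the small parallel. The rim corners are at (103,72), (378,92), (348,533) and (70,513). Next I'll lower onto the bar, and use the corners for the tote centre.

>>> move_arm([
  [0.02,0,0.4,0],
  [0.02,0,0.9,0],
  [0.02,0,1.4,0],
  [0.02,0,1.7,0],
  [0.02,0,1.83,0],
  [0.02,0,1.87,0],
  [0.02,0,1.87,0],
  [0.02,0,1.87,0],
])

```text
clock: 9.28
eef_pos: [0.5477, 0.2895, 0.0828]
eef_rot: [-3.141, -0.002, -0.147]
force: [0.4, -0.0, -0.7]
finger_gap: 0.0481
finger_force: 0.0
```

>>> move_arm([
  [0,0,0,0],
  [0,0,0,0],
  [0,0,0,0],
  [0,0,0,0],
  [0,0,0,0],
  [0,0,0,0],
  [0,0,0,0],
  [0,0,0,0],
], gripper=0, newtons=60)

```text
clock: 9.95
eef_pos: [0.5472, 0.2894, 0.0818]
eef_rot: [3.141, 0.0, -0.147]
force: [0.0, -2.6, 2.1]
finger_gap: 0.0133
finger_force: 60.0
```

```bash
python3 - <<'E'
from h import *
to(z=.27)
s=dict(np.load("top1.npz")); P=cloud(s); z=np.where(s["depth"]>0,P[...,2],-1); c=s["color"].astype(int)
k=[ray(s,345+(x+.5)/4-.5,195+(y+.5)/4-.5,.069)[:2] for x,y in((103,72),(378,92),(348,533),(70,513))]; k=np.array(k)
print("corners",k.round(4).tolist(),"centre",k.mean(0).round(4),rect(k))
warm=(c[...,0]-c[...,2]>4)&(c[...,0]>135)
for n,r,h in(("small",reg(368,383,240,316),.024),("par",reg(384,399,246,318),.028)):
    m=big(r&warm); q=cast(s,m,h); print(n,m.sum(),rect(q),pca(q))
# lip bands, robust straight edges from depth, rays on z=.069
m=reg(352,450,202,335)&(z>.058)&(z<.085); q=cast(s,m,.069); th=np.radians(-5.8)
e=np.array([np.cos(th),np.sin(th)]); n=np.array([-e[1],e[0]]); a=q@e; b=q@n; mid=np.median(a)
for sg in(1,-1):
    o=[]
    for A in np.arange(.43,.65,.005):
        w=b[(abs(a-A)<.0025)&((b+.179)*sg>.05)]
        if len(w): o.append((A,(w*sg).max()*sg,(w*sg).min()*sg))
    o=np.array(o); print("edge",sg,"outer",np.median(o[:,1]).round(4),"slope deg",np.degrees(np.polyfit(o[:,0],o[:,1],1)[0]).round(2),"inner",np.median(o[:,2]).round(4))
E
```

```text
t 9.95 units [ 0.    -0.    -4.705  0.   ] p [0.5472 0.2894 0.0818] rot [179.99   0.    -8.42] F [ 0.03 -2.56  2.08]
corners [[0.6456, -0.1698], [0.6316, -0.3222], [0.3881, -0.2997], [0.4018, -0.1465]] centre [ 0.5168 -0.2345] (array([ 516.7, -234.4]), array([153.8, 245.1]), np.float32(-5.3))
small 246 (array([ 498.9, -185. ]), array([  9. , 147.6]), np.float32(-6.64)) (array([ 0.4987, -0.1849]), np.float64(-6.69))
par 289 (array([ 489.3, -220.2]), array([ 10.3, 147. ]), np.float32(-5.75)) (array([ 0.4887, -0.2201]), np.float64(-5.81))
edge 1 outer -0.1029 slope deg 0.13 inner -0.1087
edge -1 outer -0.2594 slope deg 0.16 inner -0.2506
```

>>> move_arm([
  [0,0,-0.05,0],
  [0,0,-0.2,0],
  [0,0,-0.6,0],
  [0,0,-1.2,0],
  [0,0,-1.9,0],
  [0,0,-2.6,0],
  [0,0,-3.3,0],
  [0,0,-4,0],
  [0,0,-4.5,-0.2],
  [0,0,-4.7,-0.6],
  [0,0,-4.7,-1.3],
  [0,0,-4.7,-2.2],
  [0,0,-4.7,-3.2],
  [0,0,-4.7,-4.2],
  [0,0,-4.7,-5.2],
  [0,0,-4.7,-6.2],
  [0,0,-4.7,-7.1],
  [0,0,-4.7,-7.7],
  [0,0,-4.7,-8],
  [0,0,-4.7,-8],
])

```text
clock: 11.62
eef_pos: [0.5469, 0.2896, 0.2694]
eef_rot: [-3.141, 0.001, 0.692]
force: [-0.0, -0.2, -5.6]
finger_gap: 0.0133
finger_force: 60.0
```

```bash
python3 - <<'E'
from h import *
to(.517,-.2345,.27); to(yaw=174.35)
s=optics.snapshot("side"); cv2.imwrite("pics/side2.png",s["color"][...,::-1])
E
```

```text
t 11.62 units [-8.935  9.612 -0.014  0.   ] p [0.5469 0.2896 0.2694] rot [-1.7996e+02  5.0000e-02  3.9650e+01] F [-0.01 -0.2  -5.63]
t 11.62 units [  0.      0.     -0.    -22.451] p [0.5469 0.2896 0.2694] rot [-1.7996e+02  5.0000e-02  3.9650e+01] F [-0.01 -0.2  -5.63]
```

View pics/side2.png

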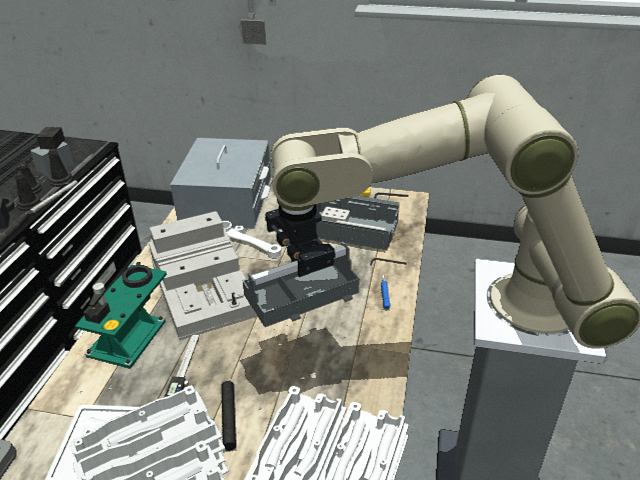

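The side view shows the tray at (300,280), hanging level from its bar and part-turned. I'll carry on with the turn and the transfer.

>>> move_arm([
  [-0.1,0.1,0,-0.3],
  [-0.4,0.4,0,-1],
  [-0.9,1,0,-2],
  [-1.5,1.6,0,-3.1],
  [-2.1,2.3,0,-4.2],
  [-2.7,2.9,0,-5.3],
  [-3.3,3.6,0,-6.4],
  [-3.9,4.2,0,-7.5],
  [-4.5,4.9,0,-8.6],
  [-5.1,5.5,0,-9.7],
  [-5.7,6.2,0,-10.8],
  [-6.3,6.8,0,-11.9],
  [-6.9,7.5,0,-13],
  [-7.5,8.1,0,-14.1],
  [-8,8.6,0,-15.2],
  [-8.4,9.1,0,-16.3],
  [-8.7,9.4,0,-17.3],
  [-8.9,9.58,0,-18.1],
  [-8.93,9.6,0,-18.5],
  [-8.93,9.61,0,-18.6],
])

```text
clock: 13.33
eef_pos: [0.5164, -0.235, 0.2695]
eef_rot: [3.141, -0.001, 2.638]
force: [0.1, -0.8, -5.8]
finger_gap: 0.0131
finger_force: 60.0
```

```bash
python3 - <<'E'
from h import *
to(.517,-.2345,.20,174.35)
E
```

```text
t 13.33 units [-0.007  0.017  1.739 -3.869] p [ 0.5164 -0.235   0.2695] rot [ 1.7999e+02 -3.0000e-02  1.5114e+02] F [ 0.06 -0.77 -5.79]
```

>>> move_arm([
  [0,0,0.2,-0.5],
  [0,0,0.6,-1.4],
  [0,0,1.1,-2.4],
  [0,0.02,1.6,-3.2],
  [0,0.02,2,-3.7],
  [0,0.02,2.3,-3.87],
  [0,0.02,2.4,-3.87],
  [0,0.02,2.4,-3.87],
  [0,0.02,2.4,-3.87],
])

```text
clock: 14.08
eef_pos: [0.5175, -0.2335, 0.1745]
eef_rot: [-3.141, 0.001, 3.043]
force: [-0.4, 0.0, -4.8]
finger_gap: 0.0133
finger_force: 60.0
```

```bash
python3 - <<'E'
from h import *
to(.517,-.2345,.13,174.35)
s=optics.snapshot("top"); np.savez("top2.npz",**s)
cv2.imwrite("pics/top2.png",cv2.resize(s["color"][195:340,320:480,::-1],None,fx=4,fy=4,interpolation=cv2.INTER_CUBIC))
E
```

```text
t 14.08 units [ 0.009 -0.025  1.111 -0.004] p [ 0.5175 -0.2335  0.1745] rot [-1.7997e+02  5.0000e-02  1.7433e+02] F [-0.4   0.03 -4.76]
```

View pics/top2.png

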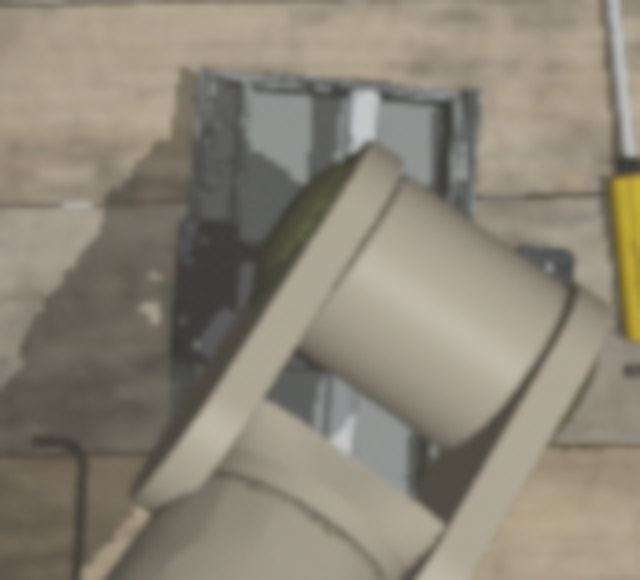

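The picture shows the tray over the tote, with the bar's far end at crop (363,90). I'll check that end against where the TCP says it should be.

```bash
python3 - <<'E'
from h import *
s=dict(np.load("top2.npz")); c=s["color"].astype(int)
r=reg(404,417,212,230); m=big(r&(c.min(-1)>150)); q=cast(s,m,.0935+.091)
th=np.radians(-5.65); e=np.array([np.cos(th),np.sin(th)]); n=np.array([-e[1],e[0]]); p=np.array([.5173,-.2340])
a=(q-p)@e; b=(q-p)@n; print(m.sum(),"along",np.sort(a)[-8:].round(4),"across",b.min().round(4),b.max().round(4),"mean",b.mean().round(4))
print("row profile", [(v,c[v,409:413].mean().round()) for v in range(211,224)])
s0=dict(np.load("top0.npz")); c=s0["color"].astype(int)
r=reg(140,182,205,320); m=big(r&(c[...,2]>150)); q=cast(s0,m,.091); t=np.radians(-8.4); e=np.array([np.cos(t),np.sin(t)]); n=np.array([-e[1],e[0]])
q=q-np.array([.5472,.2892]); print("start bar along",(q@e).min().round(4),(q@e).max().round(4),"across",(q@n).min().round(4),(q@n).max().round(4),(q@n).mean().round(4))
E
```

```text
83 along [0.1055 0.1067 0.1069 0.107  0.1072 0.1073 0.109  0.1092] across -0.0056 0.0085 mean 0.0012
row profile [(211, np.float64(159.0)), (212, np.float64(160.0)), (213, np.float64(157.0)), (214, np.float64(141.0)), (215, np.float64(117.0)), (216, np.float64(120.0)), (217, np.float64(148.0)), (218, np.float64(181.0)), (219, np.float64(192.0)), (220, np.float64(196.0)), (221, np.float64(196.0)), (222, np.float64(196.0)), (223, np.float64(196.0))]
start bar along -0.1066 0.1076 across -0.0076 0.0069 -0.0003
```

>>> move_arm([
  [0,0.01,0.1,0],
  [0,0.02,0.25,0],
  [0,0.04,0.4,0],
  [0,0.04,0.5,0],
  [0,0.04,0.6,0],
  [0,0.04,0.65,0],
  [0,0.04,0.68,0],
  [0,0.04,0.7,0],
  [0,0.04,0.72,0],
  [0,0.04,0.74,0],
  [0,0.04,0.76,0],
  [0,0.04,0.78,0],
  [0,0.04,0.78,0],
  [0,0.04,0.78,0],
])

```text
clock: 15.3
eef_pos: [0.5178, -0.2335, 0.1442]
eef_rot: [-3.138, 0.003, 3.043]
force: [-2.6, -6.8, 4.3]
finger_gap: 0.0135
finger_force: 60.1
```

```bash
python3 - <<'E'
from h import *
for i in range(4):
  st=ctrl.state(); optics.snapshot("side") if i<3 else 0
  print(st["eef_pos"].round(4),st["force"].round(2),st["moment"].round(3))
to(.517,-.2357,.136,174.35)
E
```

```text
[ 0.5178 -0.2335  0.1442] [-2.55 -6.85  4.27] [-0.779  0.244 -0.025]
[ 0.5178 -0.2335  0.1442] [-2.79 -7.29  4.83] [-0.78   0.225 -0.007]
[ 0.5178 -0.2335  0.1442] [-1.94 -6.67  4.94] [-0.746  0.216  0.013]
[ 0.5178 -0.2334  0.1442] [-2.81 -6.77  4.74] [-0.769  0.286  0.013]
t 15.45 units [ 0.014 -0.058  0.204  0.005] p [ 0.5178 -0.2334  0.1442] rot [-1.7981e+02  1.6000e-01  1.7438e+02] F [-2.81 -6.77  4.74]
```

>>> move_arm([
  [0,0,-0.04,0],
  [0,-0.02,-0.08,0],
  [0.01,-0.06,-0.08,0],
  [0.01,-0.08,-0.08,0],
  [0.01,-0.08,-0.06,0],
  [0.01,-0.08,-0.04,0],
  [0.01,-0.08,-0.02,0],
  [0.01,-0.08,0,0],
  [0.01,-0.08,0,0],
])

```text
clock: 16.2
eef_pos: [0.5165, -0.235, 0.1422]
eef_rot: [3.141, -0.0, 3.044]
force: [0.4, -0.4, -5.6]
finger_gap: 0.013
finger_force: 60.0
```

```bash
cat >> h.py <<'E'
def avg(*a,**k):
  f=[];p=[];m=[]
  for i in range(4):
    st=ctrl.state(); optics.snapshot("side") if i<3 else 0
    f.append(st["force"]);p.append(st["eef_pos"]);m.append(st["moment"])
  print("avg p",np.mean(p,0).round(4),"F",np.mean(f,0).round(2),"M",np.mean(m,0).round(3)); to(*a,**k)
E
python3 -c "
from h import *
avg(.517,-.2357,.136,174.35)"
```

```text
avg p [ 0.5166 -0.2351  0.1424] F [ 0.09 -0.25 -5.04] M [ 0.047 -0.163  0.026]
t 16.35 units [-0.011 -0.014  0.162  0.008] p [ 0.5166 -0.2351  0.1425] rot [180.   -0.  174.4] F [-1.18  0.14 -4.99]
```

>>> move_arm([
  [0,-0.01,0.02,0],
  [0,-0.01,0.04,0],
  [0,-0.01,0.06,0],
  [0,-0.01,0.08,0],
  [0,-0.01,0.1,0],
  [0,-0.01,0.12,0],
  [0,-0.01,0.14,0],
  [0,-0.01,0.16,0],
  [0,-0.01,0.18,0],
  [0,-0.01,0.2,0],
  [0,-0.01,0.2,0],
])

```text
clock: 17.27
eef_pos: [0.5166, -0.2355, 0.1345]
eef_rot: [3.142, -0.0, 3.044]
force: [-0.5, 0.6, -4.2]
finger_gap: 0.0133
finger_force: 60.0
```

```bash
python3 -c "
from h import *
avg(.517,-.2357,.136,174.35)"
```

```text
avg p [ 0.5166 -0.2355  0.1346] F [-0.31  0.29 -4.93] M [ 0.017 -0.082  0.   ]
t 17.42 units [-0.011 -0.003 -0.035  0.008] p [ 0.5166 -0.2356  0.1346] rot [-180.     0.   174.4] F [-1.19  0.59 -4.74]
```

>>> move_arm([
  [0,0,0.01,0],
  [0,0,0.02,0],
  [0,0,0.03,0],
  [0,0,0.04,0],
  [0,0,0.05,0],
  [0,0,0.06,0],
  [0,0,0.06,0],
])

```text
clock: 18.0
eef_pos: [0.5166, -0.2354, 0.132]
eef_rot: [3.141, -0.0, 3.044]
force: [0.2, 2.1, -3.7]
finger_gap: 0.0134
finger_force: 60.0
```

```bash
python3 -c "
from h import *
avg(.517,-.2357,.136,174.35)"
```

```text
avg p [ 0.5166 -0.2354  0.132 ] F [ 0.42  2.66 -3.18] M [ 0.456 -0.133 -0.097]
t 18.15 units [-0.012 -0.005 -0.098  0.007] p [ 0.5166 -0.2355  0.1321] rot [179.99  -0.   174.39] F [ 0.16  3.11 -3.65]
```

>>> move_arm([
  [0,0.01,0.01,0],
  [0,0.015,0.02,0],
  [0,0.015,0.03,0],
  [0,0.015,0.04,0],
  [0,0.015,0.05,0],
  [0,0.015,0.05,0],
])

```text
clock: 18.65
eef_pos: [0.5167, -0.2352, 0.1303]
eef_rot: [-3.141, 0.001, 3.044]
force: [1.2, 1.0, 0.0]
finger_gap: 0.0133
finger_force: 60.0
```

```bash
python3 -c "
from h import *
avg(.517,-.2357,.121,174.35)"
```

```text
avg p [ 0.5167 -0.2352  0.1303] F [0.66 0.41 0.17] M [ 0.124 -0.055 -0.022]
t 18.8 units [-0.009 -0.014  0.233  0.008] p [ 0.5167 -0.2351  0.1303] rot [-1.7998e+02  2.0000e-02  1.7440e+02] F [ 1.37 -0.33 -0.34]
```

>>> move_arm([
  [0,0,0.01,0],
  [0,0,0.02,0],
  [0,0,0.03,0],
  [0,0,0.04,0],
  [0,0,0.05,0],
  [0,0,0.05,0],
])

```text
clock: 19.3
eef_pos: [0.5166, -0.235, 0.1281]
eef_rot: [-3.142, -0.0, 3.044]
force: [0.8, 0.4, 1.6]
finger_gap: 0.0136
finger_force: 60.0
```

```bash
python3 -c "
from h import *
avg(.517,-.2357,.121,174.35)"
```

```text
avg p [ 0.5166 -0.235   0.1281] F [ 0.61 -0.03  1.18] M [ 0.112  0.046 -0.01 ]
t 19.45 units [-0.012 -0.018  0.178  0.008] p [ 0.5166 -0.235   0.1281] rot [180.   -0.  174.4] F [ 0.81 -0.19  0.85]
```

>>> move_arm([
  [0,0,0.01,0],
  [0,0,0.02,0],
  [0,0,0.03,0],
  [0,0,0.04,0],
  [0,0,0.05,0],
  [0,0,0.06,0],
  [0,0,0.07,0],
  [0,0,0.08,0],
  [0,0,0.08,0],
])

```text
clock: 20.2
eef_pos: [0.5165, -0.2349, 0.1248]
eef_rot: [3.141, -0.0, 3.044]
force: [-0.3, 0.5, -3.4]
finger_gap: 0.0132
finger_force: 60.0
```

```bash
python3 -c "
from h import *
avg(.517,-.2357,.121,174.35)"
```

```text
avg p [ 0.5165 -0.2349  0.1248] F [-0.48  0.37 -3.69] M [0.092 0.01  0.012]
t 20.35 units [-0.014 -0.019  0.095  0.008] p [ 0.5165 -0.2349  0.1248] rot [ 1.7999e+02 -2.0000e-02  1.7440e+02] F [ 0.2   0.37 -4.07]
```

>>> move_arm([
  [0,0,0.01,0],
  [0,0,0.02,0],
  [0,0,0.03,0],
  [0,0,0.04,0],
  [0,0,0.05,0],
  [0,0,0.06,0],
  [0,0,0.07,0],
  [0,0,0.08,0],
  [0,0,0.08,0],
])

```text
clock: 21.1
eef_pos: [0.5165, -0.2348, 0.1218]
eef_rot: [3.141, -0.0, 3.044]
force: [-1.7, 2.1, -1.5]
finger_gap: 0.0129
finger_force: 60.0
```

```bash
python3 -c "
from h import *
avg(.517,-.2357,.121,174.35)"
```

```text
avg p [ 0.5166 -0.2348  0.1218] F [-2.09  2.49 -1.49] M [ 0.335  0.134 -0.041]
t 21.25 units [-0.013 -0.02   0.02   0.007] p [ 0.5166 -0.2348  0.1218] rot [ 1.7999e+02 -1.0000e-02  1.7439e+02] F [-1.13  3.37 -1.29]
```

>>> move_arm([
  [0,0,0.006,0],
  [0,0,0.012,0],
  [0,0,0.018,0],
  [0,0,0.024,0],
  [0,0,0.03,0],
  [0,0,0.03,0],
])

```text
clock: 21.75
eef_pos: [0.5167, -0.2349, 0.1217]
eef_rot: [-3.141, 0.001, 3.044]
force: [-5.9, 4.4, 9.8]
finger_gap: 0.0134
finger_force: 60.0
```

```bash
python3 -c "
from h import *
avg(.517,-.2357,.121,174.35)"
```

```text
avg p [ 0.5167 -0.2349  0.1217] F [-6.23  4.45  9.67] M [ 0.801  0.77  -0.037]
t 21.9 units [-0.009 -0.018  0.018  0.009] p [ 0.5167 -0.2349  0.1217] rot [-1.7998e+02  3.0000e-02  1.7440e+02] F [-6.02  4.07  9.59]
```

>>> move_arm([
  [0.005,0.005,0,0],
  [0.01,0.01,0,0],
  [0.015,0.012,0,0],
  [0.015,0.012,0.005,0],
  [0.015,0.012,0.01,0],
  [0.015,0.012,0.01,0],
])

```text
clock: 22.4
eef_pos: [0.5167, -0.2349, 0.1218]
eef_rot: [-3.14, 0.002, 3.044]
force: [-4.4, 3.2, 10.4]
finger_gap: 0.0131
finger_force: 60.0
```

```bash
python3 -c "
from h import *
avg(.517,-.2357,.121,174.35)"
```

```text
avg p [ 0.5167 -0.2349  0.1218] F [-3.87  2.63 10.24] M [ 0.498  0.429 -0.044]
t 22.55 units [-0.01  -0.019  0.019  0.008] p [ 0.5167 -0.2349  0.1217] rot [-1.7991e+02  1.4000e-01  1.7440e+02] F [-3.38  2.67  9.96]
```

>>> move_arm([
  [0,0,-0.01,0],
  [0,0,-0.02,0],
  [0,0,-0.03,0],
  [0,0,-0.04,0],
  [0,0,-0.05,0],
  [0,0,-0.05,0],
])

```text
clock: 23.05
eef_pos: [0.5162, -0.2347, 0.1219]
eef_rot: [-3.141, 0.0, 3.044]
force: [2.1, -1.9, -2.1]
finger_gap: 0.0133
finger_force: 60.0
```

```bash
python3 -c "
from h import *
avg(.517,-.2357,.121,174.35)"
```

```text
avg p [ 0.5162 -0.2346  0.1219] F [ 2.23 -1.99 -2.14] M [-0.277 -0.524 -0.002]
t 23.2 units [-0.025 -0.026  0.024  0.007] p [ 0.5161 -0.2346  0.122 ] rot [-1.7999e+02  1.0000e-02  1.7439e+02] F [ 2.39 -2.61 -1.97]
```

>>> move_arm([
  [0,0,-0.01,0],
  [0,0,-0.02,0],
  [0,0,-0.03,0],
  [0,0,-0.04,0],
  [0,0,-0.04,0],
])

```text
clock: 23.62
eef_pos: [0.5154, -0.234, 0.1228]
eef_rot: [3.14, -0.002, 3.044]
force: [-0.1, -1.0, -11.2]
finger_gap: 0.013
finger_force: 60.0
```

```bash
python3 -c "
from h import *
avg(.517,-.2357,.121,174.35)"
```

```text
avg p [ 0.5154 -0.234   0.1228] F [ -1.15  -1.07 -12.82] M [-0.197 -0.175  0.017]
t 23.77 units [-0.043 -0.039  0.046  0.008] p [ 0.5154 -0.234   0.1229] rot [ 1.7993e+02 -1.3000e-01  1.7440e+02] F [ -1.57  -0.66 -14.36]
```

The pull-up reads −12.8 N against a tray weight of about −5 N, so the catches are holding it down. I'll settle it back and release.

>>> move_arm([
  [0,0,0.01,0],
  [0,0,0.02,0],
  [0,0,0.03,0],
  [0,0,0.04,0],
  [0,0,0.05,0],
  [0,0,0.06,0],
  [0,0,0.06,0],
])

```text
clock: 24.35
eef_pos: [0.5165, -0.2344, 0.1219]
eef_rot: [-3.141, 0.001, 3.044]
force: [0.3, 2.3, -5.5]
finger_gap: 0.0131
finger_force: 60.0
```

```bash
python3 -c "
from h import *
avg(.517,-.2357,.121,174.35)"
```

```text
avg p [ 0.5165 -0.2345  0.1219] F [ 1.18  1.87 -5.  ] M [ 0.329 -0.329 -0.067]
t 24.5 units [-0.015 -0.029  0.023  0.008] p [ 0.5165 -0.2345  0.1219] rot [-1.7997e+02  8.0000e-02  1.7440e+02] F [ 1.83  1.72 -4.28]
```

>>> move_arm([
  [0,0,0,0],
  [0,0,0,0],
  [0,0,0,0],
  [0,0,0,0],
  [0,0,0,0],
  [0,0,0,0],
], gripper=55)

```text
clock: 25.0
eef_pos: [0.5161, -0.2345, 0.1215]
eef_rot: [-3.141, 0.0, 3.044]
force: [-0.1, -0.2, 0.8]
finger_gap: 0.048
finger_force: 0.0
```

>>> move_arm([
  [0,0,-0.2,0],
  [0,0,-0.6,0],
  [0,0,-1.2,0],
  [0,0,-2,0],
  [0,0,-2.8,0],
  [0,-0.8,-3.5,0],
  [0,1.6,-4,0],
  [0,2.4,-4,0],
  [0,3.2,-4,0],
  [0,4,-4,0],
  [0,5,-4,0],
  [0,6,-4,0],
  [0,7,-4,0],
  [0,7,-4,0],
  [0,7,-4,0],
])

```text
clock: 26.25
eef_pos: [0.5432, 0.0481, 0.2821]
eef_rot: [3.141, 0.001, 3.049]
force: [-0.3, 0.1, -0.7]
finger_gap: 0.0485
finger_force: 0.0
```

```bash
python3 - <<'E'
from h import *
s=optics.snapshot("top"); c=s["color"].astype(int); P=cloud(s); z=np.where(s["depth"]>0,P[...,2],-1)
r=reg(380,425,205,330); m=big(r&(c[...,2]>160)); q=cast(s,m,.131); print("bar",m.sum(),rect(q),pca(q),"z",np.median(z[m]).round(4))
cv2.imwrite("pics/end.png",cv2.resize(s["color"][195:340,320:480,::-1],None,fx=4,fy=4,interpolation=cv2.INTER_CUBIC)); to()
E
```

```text
bar 615 (array([ 518.2, -234. ]), array([ 12.8, 212. ]), np.float32(-5.69)) (array([ 0.5179, -0.2339]), np.float64(-5.66)) z 0.1305
t 26.3 units [ 0.  0. -0.  0.] p [0.5433 0.0459 0.2819] rot [-1.7999e+02  3.0000e-02  1.7459e+02] F [ 0.77 -0.54  0.4 ]
```

View pics/end.png

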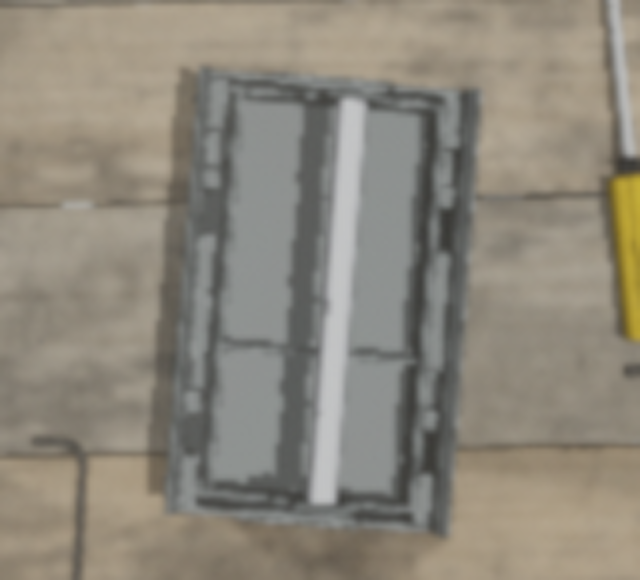

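The tray sits square in the tote, turned: its divider is now nearer the robot, at (315,350). The bar top is at 0.1305 m against an expected 0.131, and its centre is within about 1.5 mm of the tote's. I'm handing in.

```bash
python3 -c "
from h import *
print(ctrl.close_job())"
```

```text
the job is handed in; nothing more can be done
None
```

The job is handed in (no verdict came back): the loose parallel is on the tote floor, the tray is turned end for end and fully home, both catches appear to have snapped over the lugs (a gentle upward pull was held), the arm has let go, and the largest push I measured was about 15 N.

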